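# Move a row of reagent bottles to the other rack in reverse order

### The job

Move the three reagent bottles from the white rack into the orange rack so that their row is reversed: the bottle that stood nearest the robot in the white rack ends up in the pocket farthest from the robot in the orange rack, the farthest one in the nearest pocket, and the middle one in the middle. Carry them upright without ever tipping one over, and leave each standing on the floor of its own pocket.

Things in the scene. Friction and masses are not known exactly. Their poses are not given: they have to be found in the camera images.
- rack_white: White bottle rack, full at the start, 267 mm long (x), 96 wide (y), colour clips on its left wall. 3 pockets in a row, centres at y 0, x -0.088 (nearest the robot), 0, 0.088 m; each 85x90 inside, floor 6 mm and wall tops 32 mm above worktop, walls 3 mm. Fixed, turned up to 0.15 rad; near it: mixer 0.19 m tall, between the racks. Origin: underside centre; x ahead, y left, z up.
- rack_orange: Orange bottle rack, empty at the start, 267 mm long (x), 96 wide (y). 3 pockets in a row, centres at y 0, x -0.088 (nearest the robot), 0, 0.088 m; each 85x90 inside, floor 6 mm and wall tops 32 mm above worktop, walls 3 mm. Fixed, turned up to 0.15 rad; near it: mixer 0.19 m tall; bath 0.24 m tall at x > 0.54, y < -0.4. Origin: underside centre; x ahead, y left, z up.
- bottle_green: Loose pale reagent bottle with a green screw cap: body 64 mm in diameter, 130 mm tall in all; the cap is a 37 mm wide cylinder, the top 20 mm; the shoulder slopes out below it. 0.15 to 0.4 kg. Can be lifted by the cap from above. Origin: centre of the underside, z up along the bottle.
- bottle_red: Loose white, green-labelled reagent bottle with a red screw cap: body 70 mm in diameter, 140 mm tall in all; the cap is a 40 mm wide cylinder, the top 22 mm; the shoulder slopes out below it. 0.15 to 0.4 kg. Can be lifted by the cap from above. Origin: centre of the underside, z up along the bottle.
- bottle_blue: Loose white, red-labelled reagent bottle with a blue screw cap: body 66 mm in diameter, 135 mm tall in all; the cap is a 38 mm wide cylinder, the top 21 mm; the shoulder slopes out below it. 0.15 to 0.4 kg. Can be lifted by the cap from above. Origin: centre of the underside, z up along the bottle.
- tab_green: green label clip, 46x11x3 mm, fixed on top of the left (+y) wall of the white rack beside the pocket in which the green-capped bottle stands at the start; it stays there. Origin: NOT in the clip but at the centre of that pocket's floor (the clip lies 50 mm from it toward +y and 28 mm higher); axes as the white rack's.
- tab_red: red label clip, 46x11x3 mm, fixed on top of the left (+y) wall of the white rack beside the pocket in which the red-capped bottle stands at the start; it stays there. Origin: NOT in the clip but at the centre of that pocket's floor (the clip lies 50 mm from it toward +y and 28 mm higher); axes as the white rack's.
- tab_blue: blue label clip, 46x11x3 mm, fixed on top of the left (+y) wall of the white rack beside the pocket in which the blue-capped bottle stands at the start; it stays there. Origin: NOT in the clip but at the centre of that pocket's floor (the clip lies 50 mm from it toward +y and 28 mm higher); axes as the white rack's.
Things that resemble listed ones, but are neither listed nor needed, are in the scene too. What is shaped like the bottle_blue but pink is not meant.

How it is judged:
By the outcome, as a careful person would: the job done as asked, in the order asked, and still so for the second after the job is handed in, with the robot touching nothing.
It also fails if it takes over 104 s, if anything falls off the work surface, if the arm or the gripper's body presses on something with over 40 N, if the wrist force passes 120 N, or if a joint passes its speed limit or range.

### The arm

A 6-joint arm with a two-finger parallel gripper is mounted at the origin on a cart in front of the work surface, level with it; the furniture and walls round the work are solid. World frame = base frame: x ahead of the robot, y to its left, z up, the work surface at z = 0. Lengths are in m, angles in rad, forces in N, time in s.
With the tool pointing down it reaches from about 0.3 to 0.875 m from the base axis. Payload 6.4 kg.
Tool frame: the origin (TCP) lies midway between the tips of the shut fingers; the grasp point (between the pads) lies 19 mm behind it; z points along the fingers, y is the line along which they close (so a half turn about z gives the same grasp; the last joint's range is limited). The gripper opens to 85 mm and grips with 20 to 120 N. Pads are 22 mm wide; open, the fingers measure 114 mm over their backs; the gripper's body (76 mm by 85 mm) begins 54 mm behind the grasp point. The pads swing forward as they close: fully open they stand 13 mm farther back than shut.
Start: joints at [-1.55, 0.181, 1.607, -0, 1.354, -0.206], TCP at [0.129, -0.56, 0.231] pointing down, gripper open.
Joint ranges: [-2.99, 2.99], [-0.89, 2.07], [0.3, 2.58], [-1.14, 4.28], [0, 2.63], [-3.12, 3.12]. Speed limits (rad/s): [2.57, 2.57, 3.01, 3.14, 3.14, 3.14].

### API

Orientations are given as a unit quaternion [w, x, y, z].
In Python, from bench import ctrl gives the robot as it stands.
- The arm moves only by the tool drive_tool, never from a script. Its argument "plan" is a list that holds one entry, the list of rows, each a list of 4 numbers: the shift along the tool's x, y, z scaled (see below), then the turn about the tool's z scaled (see below). In form: [[[x, y, z, roll], ...]]. A call has 1 to 12 rows; each row is the pose to reach, as a shift and turn from the pose commanded when the call began, along the tool's axes at that moment, turning the shorter way round; what a row does not reach only later rows make up. The controller multiplies each number of a shift by 400 mm and each number of a turn by 180 degrees. A row lasts 1/12 s, in which the tool goes at most 41.7 mm and 7.16 degrees, less where a joint would pass 70% of its speed; a pose out of reach is approached as far as the arm can. A call with a number of a shift or a turn outside -1 to 1 is refused whole. A call with a gripper value outside its range is refused whole. "jaw" is the closure, from 0 (fully open) to 1 (shut), set as the call begins (left out, the last holds). The fingers move at their own pace and stop on an object; the grip force is fixed at half the most. Time passes only in rows, so rows that repeat a pose let the fingers close. It gives the time, the measured TCP pose, the force, the opening and the grip force at its end, in the units of the state.
- ctrl.get_obs(): the state, without advancing time (a new reading comes with each control period).
- ctrl.camera(name): name is "scene" or "side" or "wrist"; returns (picture, depth): 420x560x3 uint8, red, green, blue; 420x560 float32, m along the optical axis (not along the pixel's ray), 0 where there is no reading.
- ctrl.camera_info(name): a dict with "camera_matrix" (3x3 intrinsics, pixels), "R" (3x3) and "t" (3): a world point X has camera coordinates R X + t; the wrist camera has in their place "T_tool_cam" (4x4, takes a point from camera to tool coordinates, whose origin is the TCP and whose axes are the flange's). Camera axes: x right, y down, z forward; pixel columns grow to the right and rows downward; lengths in m; the calibration is good to about 2 mm. A picture is of the moment at which its call begins: read the wrist's pose just before it. camera_info takes no time and is no camera call.
- ctrl.hand_in(): hands the job in; it is judged then, once.
The state is a dict: "time_s": time; "q": joint angles; "dq": joint speeds; "joint_efforts": joint torques, N m; "eef_pos": TCP position; "eef_rot": TCP orientation; "wrist_force": force on the tool from outside, world axes, zero at the start; "torque": the same for the moment, N m; "opening": opening from 0.0 (shut) to 1.0 (fully open); "grasp_force": force on a finger pad.
Only numpy, scipy, OpenCV 4.12 (cv2) and the standard library are available. Lean on these libraries where they do the work, as an engineer would, in place of code of your own. Each camera call takes 0.05 s, during which the arm holds its last target. There are 200 camera calls.

## Working session

There is one attempt and no reset: what is moved stays moved. The work goes in short steps, Python scripts to look and compute and a tool call to move; the robot and the scene stay as the last step left them, time stands still between calls to the robot, and variables do not carry over. Pictures are saved under pics/ and viewed, at most 14 in all, crops included, and the job is handed in when it is done.

Besides the shell and the picture viewer there is one more tool, called after "Emit:" as name(argument=value, ...), one argument or row to a line, values as JSON. drive_tool: Moves the arm, as the interface text tells. Its arguments: {"type":"object","properties":{"plan":{"type":"array"},"jaw":{"type":"number"}},"required":["plan"]}

```bash
mkdir -p pics; python3 - <<'E'
from bench import ctrl
import cv2,numpy as np
o=ctrl.get_obs();print({k:np.round(v,3) for k,v in o.items()})
for n in("scene","side"):
    p,d=ctrl.camera(n);cv2.imwrite(f"pics/{n}0.png",p[:,:,::-1]);np.savez(f"{n}0.npz",p=p,d=d)
    print(n,ctrl.camera_info(n))
E
```

```text
{'time_s': np.float64(0.0), 'q': array([-1.55 ,  0.182,  1.608, -0.   ,  1.354, -0.206]), 'dq': array([-0.   ,  0.001, -0.001, -0.   ,  0.002, -0.001]), 'joint_efforts': array([-0.0000e+00, -4.4487e+01, -3.5133e+01, -0.0000e+00,  9.0000e-03,
       -0.0000e+00]), 'eef_pos': array([ 0.129, -0.56 ,  0.23 ]), 'eef_rot': array([-0.001,  0.994,  0.113,  0.   ]), 'wrist_force': array([ 0.539, -0.125,  0.823]), 'torque': array([-0.045,  0.016,  0.015]), 'grasp_force': np.float64(0.0), 'opening': np.float64(1.0)}
scene {'camera_matrix': array([[532.29777326,   0.        , 291.33016827],
       [  0.        , 532.29777326, 207.1438384 ],
       [  0.        ,   0.        ,   1.        ]]), 'R': array([[ 0.90512076, -0.42514025, -0.0034893 ],
       [-0.19013467, -0.39742751, -0.89771943],
       [ 0.38026993,  0.81320793, -0.44055379]]), 't': array([-0.42325809,  0.15520416,  1.46233511])}
side {'camera_matrix': array([[502.8855044 ,   0.        , 275.92803291],
       [  0.        , 502.8855044 , 213.73750613],
       [  0.        ,   0.        ,   1.        ]]), 'R': array([[-0.9497795 , -0.31280364, -0.00853134],
       [-0.15464326,  0.4929028 , -0.85623145],
       [ 0.27203744, -0.81191176, -0.51652195]]), 't': array([0.48289151, 0.10991488, 1.11511698])}
```

View pics/scene0.png

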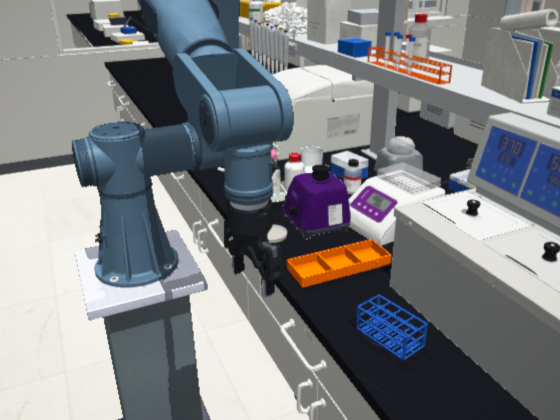

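View pics/side0.png

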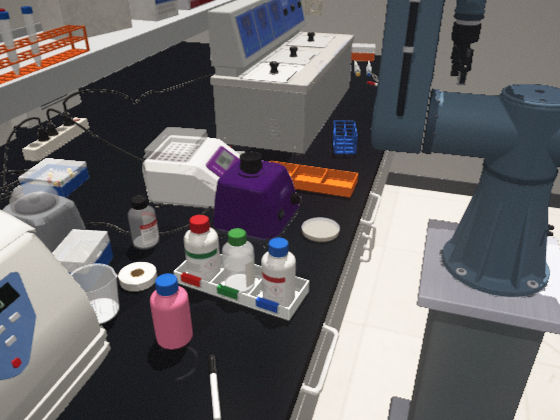

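The scene view shows the empty orange rack at about (340,262), with the purple mixer behind it at (318,205). The side view shows the white rack at about (240,287). Its caps are red (200,225), green (236,237) and blue (278,246), and the clips match. Blue is nearest the robot and red is farthest. The pink bottle at (172,285) is the decoy.

```bash
cat > h.py <<'E'
import numpy as np,cv2
from bench import ctrl
def ray(n,uv,z):
    i=ctrl.camera_info(n);K,R,t=i["camera_matrix"],i["R"],i["t"]
    c=-R.T@t;d=(R.T@np.linalg.inv(K)@np.c_[np.atleast_2d(uv),np.ones(len(np.atleast_2d(uv)))].T).T
    return c+d*((z-c[2])/d[:,2])[:,None]
def cloud(n,d):
    i=ctrl.camera_info(n);K,R,t=i["camera_matrix"],i["R"],i["t"]
    v,u=np.mgrid[:d.shape[0],:d.shape[1]]
    P=np.stack([(u-K[0,2])*d/K[0,0],(v-K[1,2])*d/K[1,1],d],-1)
    return (P-t)@R
def hsv(p): return cv2.cvtColor(p,cv2.COLOR_RGB2HSV)
E
python3 - <<'E'
from h import *
np.set_printoptions(precision=3,suppress=True)
D={n:np.load(n+"0.npz") for n in("scene","side")}
C={n:cloud(n,D[n]["d"]) for n in D};H={n:hsv(D[n]["p"]) for n in D}
def mask(n,h0,h1,s=150,v=90):
    h=H[n];m=(h[...,1]>s)&(h[...,2]>v)&(D[n]["d"]>0)
    return m&((h[...,0]>=h0)&(h[...,0]<=h1) if h0<h1 else (h[...,0]>=h0)|(h[...,0]<=h1))
for nm,h0,h1,top,box in(("red",174,5,.146,.022),("green",50,80,.136,.020),("blue",102,118,.141,.021)):
    m=mask("side",h0,h1,130,60).astype(np.uint8)
    k,l,st,ce=cv2.connectedComponentsWithStats(m)
    for i in range(1,k):
        if st[i,4]>40 and 180<ce[i,0]<300 and 210<ce[i,1]<320:
            P=C["side"][l==i];q=np.percentile(P,[2,50,98],axis=0)
            hi=P[P[:,2]>q[2,2]-.003]
            print(nm,"px",ce[i],st[i],"\n",q,"\n top-ctr",(hi.max(0)+hi.min(0))/2,"ray@clip",ray("side",ce[i],.0335),"ray@capmid",ray("side",ce[i],top-box/2))
for n in D:
    m=mask(n,5,16,180,120);P=C[n];ok=m&(abs(P[...,2]-.02)<.03)&(P[...,0]>.2)&(P[...,0]<.9)&(P[...,1]<0)
    q=P[ok];hi=q[abs(q[:,2]-.032)<.004]
    print(n,"orange",ok.sum(),np.percentile(q,[1,50,99],axis=0),cv2.minAreaRect(hi[:,:2].astype(np.float32)),cv2.boxPoints(cv2.minAreaRect(hi[:,:2].astype(np.float32))))
    w=P[(abs(P[...,2]-.032)<.003)&(H[n][...,1]<60)&(H[n][...,2]>120)&(P[...,0]>.3)&(P[...,0]<.8)&(P[...,1]>0)&(P[...,1]<.4)]
    if len(w)>20: print(n,"white",len(w),cv2.minAreaRect(w[:,:2].astype(np.float32)))
# top-down height map
g=np.zeros((500,400));col=np.zeros((500,400,3),np.uint8)
for n in D:
    P=C[n].reshape(-1,3);c=D[n]["p"].reshape(-1,3);o=np.argsort(P[:,2]);P=P[o];c=c[o]
    ok=(P[:,2]<.55)&(D[n]["d"].reshape(-1)[o]>0)&(P[:,2]>-.03);P=P[ok];c=c[ok]
    a=((.9-P[:,0])*500+0).astype(int);b=((.5-P[:,1])*400).astype(int)
    k=(a>=0)&(a<400)&(b>=0)&(b<500)
    a,b,P,c=a[k],b[k],P[k],c[k]
    G=g.T
    up=P[:,2]>=G[a,b]
    G[a[up],b[up]]=P[up,2];col[b[up],a[up]]=c[up]
hm=cv2.applyColorMap((g.T/.4*255).clip(0,255).astype(np.uint8),cv2.COLORMAP_JET)
im=np.vstack([hm[:300],np.ascontiguousarray(col.transpose(1,0,2)[:300,:,::-1])])
for x in np.arange(.3,.9,.1): cv2.putText(im,f"x{x:.1f}",(0,int((.9-x)*500)+4),0,.35,(255,255,255))
for y in np.arange(-.7,.5,.1): cv2.line(im,(int((.5-y)*400),0),(int((.5-y)*400),6),(255,255,255))
cv2.imwrite("pics/top.png",im)
P=np.vstack([C[n].reshape(-1,3) for n in C]);hh=np.vstack([H[n].reshape(-1,3) for n in H])
pu=P[(hh[:,0]>125)&(hh[:,0]<150)&(hh[:,1]>120)&(P[:,0]>.2)&(P[:,0]<.9)]
print("mixer",np.percentile(pu,[1,50,99],axis=0))
s=P[(P[:,2]>.15)&(P[:,2]<.24)&(P[:,0]>.3)&(P[:,0]<.75)&(P[:,1]>-.3)&(P[:,1]<.2)];print("tall",np.percentile(s,[1,50,99],axis=0))
E
```

```text
red px [198.985 223.423] [189 214  21  20 333] 
 [[0.574 0.029 0.001]
 [0.588 0.247 0.143]
 [0.678 0.258 0.148]] 
 top-ctr [0.592 0.239 0.147] ray@clip [[0.672 0.093 0.033]] ray@capmid [[0.593 0.237 0.135]]
red px [190.573 279.112] [181 273  20  14 178] 
 [[0.578 0.28  0.019]
 [0.597 0.288 0.031]
 [0.619 0.293 0.037]] 
 top-ctr [0.598 0.287 0.036] ray@clip [[0.595 0.292 0.033]] ray@capmid [[0.528 0.404 0.135]]
red px [273.659 279.024] [263 274  22   9  85] 
 [[0.398 0.284 0.072]
 [0.415 0.292 0.077]
 [0.438 0.295 0.083]] 
 top-ctr [0.417 0.293 0.082] ray@clip [[0.434 0.24  0.033]] ray@capmid [[0.392 0.361 0.135]]
green px [235.16 234.4 ] [229 231  13  10  50] 
 [[0.498 0.243 0.131]
 [0.506 0.252 0.136]
 [0.519 0.264 0.137]] 
 top-ctr [0.508 0.254 0.136] ray@clip [[0.571 0.111 0.033]] ray@capmid [[0.513 0.24  0.126]]
green px [201.812 255.   ] [188 250  28   8  80] 
 [[0.559 0.246 0.075]
 [0.576 0.268 0.079]
 [0.604 0.274 0.084]] 
 top-ctr [0.582 0.26  0.082] ray@clip [[0.609 0.209 0.033]] ray@capmid [[0.546 0.323 0.126]]
green px [227.185 291.216] [218 285  20  14 162] 
 [[0.491 0.29
[... 788 characters left out ...]
.306]
 [ 0.626 -0.203]
 [ 0.356 -0.202]]
scene white 77 ((0.670167863368988, 0.27267372608184814), (0.24286887049674988, 0.31159305572509766), 76.1611557006836)
side orange 1759 [[ 0.361 -1.68   0.002]
 [ 0.46  -0.276  0.016]
 [ 0.625 -0.196  0.033]] ((0.5688385367393494, -0.9258015155792236), (0.25810524821281433, 1.4979101419448853), 7.004302024841309) [[ 0.349 -0.198]
 [ 0.532 -1.685]
 [ 0.788 -1.653]
 [ 0.606 -0.167]]
side white 722 ((0.5797662734985352, 0.193215474486351), (0.4224989116191864, 0.400261789560318), 2.7290968894958496)
mixer [[ 0.47  -0.173  0.035]
 [ 0.535  0.024  0.106]
 [ 0.712  0.104  0.15 ]]
tall [[ 0.539 -0.103  0.15 ]
 [ 0.564  0.009  0.175]
 [ 0.749  0.034  0.188]]
```

View pics/top.png

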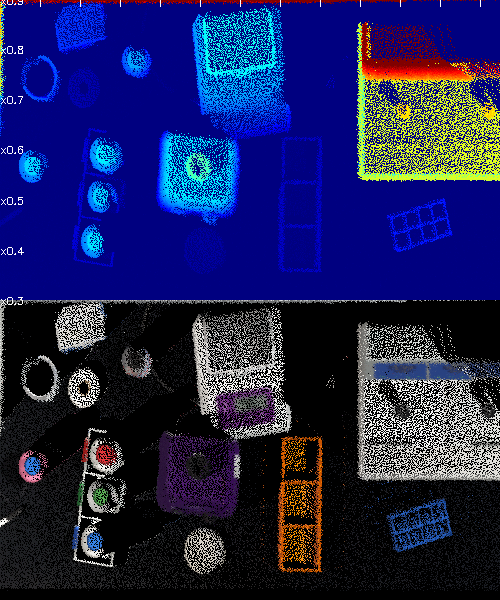

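The top-down map gives these positions:
- **Orange rack:** centre about (0.491, -0.254), yaw about 0.
- **White rack:** yaw about -0.139.
- **Caps:** blue (0.417, 0.261), green (0.510, 0.252), red (0.593, 0.238).
- **Mixer:** x 0.47–0.64, y ±0.1.

First move: rise over the orange rack and turn the tool to yaw 0.

Emit:
drive_tool(
  plan=[
    [[0.872, -0.543, -0.25, 0.072], [0.872, -0.543, -0.25, 0.072], [0.872, -0.543, -0.25, 0.072], [0.872, -0.543, -0.25, 0.072], [0.872, -0.543, -0.25, 0.072], [0.872, -0.543, -0.25, 0.072], [0.872, -0.543, -0.25, 0.072], [0.872, -0.543, -0.25, 0.072], [0.872, -0.543, -0.25, 0.072], [0.872, -0.543, -0.25, 0.072], [0.872, -0.543, -0.25, 0.072], [0.872, -0.543, -0.25, 0.072]],
  ],
  jaw=0,
)

```text
time_s: 1.1
eef_pos: [0.4219, -0.2683, 0.3318]
eef_rot: [0.0, 1.0, 0.003, 0.0]
wrist_force: [-0.4, -0.3, -0.7]
opening: 1.001
grasp_force: 0.0
```

```bash
cat >> h.py <<'E'
from scipy.spatial.transform import Rotation as Rn
def wrist():
    o=ctrl.get_obs();p,d=ctrl.camera("wrist");i=ctrl.camera_info("wrist")
    q=np.array(o["eef_rot"]);T=np.eye(4);T[:3,:3]=Rn.from_quat(q[[1,2,3,0]]).as_matrix();T[:3,3]=o["eef_pos"]
    M=T@i["T_tool_cam"];K=i["camera_matrix"];v,u=np.mgrid[:d.shape[0],:d.shape[1]]
    P=np.stack([(u-K[0,2])*d/K[0,0],(v-K[1,2])*d/K[1,1],d],-1)
    return p,d,P@M[:3,:3].T+M[:3,3],o
E
python3 - <<'E'
from h import *
np.set_printoptions(precision=4,suppress=True)
p,d,C,o=wrist();cv2.imwrite("pics/w1.png",p[:,:,::-1])
print(o["eef_pos"],o["eef_rot"],o["q"],o["time_s"])
h=hsv(p);m=(h[...,0]>4)&(h[...,0]<17)&(h[...,1]>170)&(h[...,2]>90)&(d>0)
q=C[m&(abs(C[...,2]-.032)<.005)];print(len(q),np.percentile(q,[1,50,99],axis=0))
r=cv2.minAreaRect(q[:,:2].astype(np.float32));print(r,cv2.boxPoints(r))
E
```

```text
[ 0.4219 -0.2683  0.3318] [0.0003 1.     0.0027 0.0004] [-0.8045 -0.0599  1.6591  0.0003  1.5414  0.7609] 1.1
1977 [[ 0.3595 -0.2997  0.0273]
 [ 0.5243 -0.2492  0.0325]
 [ 0.6253 -0.2016  0.0347]]
((0.4924939274787903, -0.25069013237953186), (0.0972648411989212, 0.2676646411418915), 88.86032104492188) [[ 0.3577 -0.2967]
 [ 0.6253 -0.302 ]
 [ 0.6273 -0.2047]
 [ 0.3597 -0.1994]]
```

View pics/w1.png

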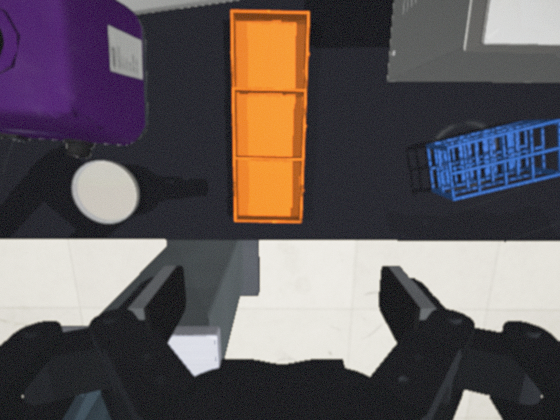

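The wrist view shows the orange rack at columns 232–310, rows 10–222. It measures 267x97 mm, which fits: centre (0.492, -0.251), yaw -0.02. Next I go to hover in front of the white rack.

Emit:
drive_tool(
  plan=[
    [[-0.055, -1.0, -0.02, 0], [-0.055, -1.0, -0.02, 0], [-0.055, -1.0, -0.02, 0], [-0.055, -1.0, -0.02, 0], [-0.055, -1.0, -0.02, 0], [-0.055, -1.0, -0.02, 0], [-0.055, -1.0, -0.02, 0], [-0.055, -1.0, -0.02, 0], [-0.055, -1.0, -0.02, 0], [-0.055, -1.0, -0.02, 0]],
  ],
)

```text
time_s: 1.98
eef_pos: [0.3973, 0.1312, 0.3387]
eef_rot: [-0.0, 1.0, -0.0, -0.0]
wrist_force: [0.5, -0.4, -0.2]
opening: 1.0
grasp_force: 0.0
```

Emit:
drive_tool(
  plan=[
    [[0, -0.31, -0.02, 0], [0, -0.31, -0.02, 0], [0, -0.31, -0.02, 0], [0, -0.31, -0.02, 0], [0, -0.31, -0.02, 0], [0, -0.31, -0.02, 0]],
  ],
)

```text
time_s: 2.48
eef_pos: [0.3982, 0.2523, 0.3463]
eef_rot: [0.001, 1.0, -0.0, -0.001]
wrist_force: [0.4, -0.3, 0.3]
opening: 0.999
grasp_force: 0.0
```

```bash
cat >> h.py <<'E'
def caps(p,d,C):
    h=hsv(p)
    for nm,h0,h1,top in(("red",172,6,.146),("green",45,85,.136),("blue",100,120,.141)):
        hh=h[...,0];m=((hh>=h0)&(hh<=h1) if h0<h1 else (hh>=h0)|(hh<=h1))&(h[...,1]>110)&(h[...,2]>50)&(d>0)&(C[...,2]>.1)&(C[...,2]<.3)
        k,l,st,_=cv2.connectedComponentsWithStats(m.astype(np.uint8))
        for i in range(1,k):
            if st[i,4]<150: continue
            P=C[l==i];t=np.percentile(P[:,2],95);Q=P[P[:,2]>t-.005]
            (c,r)=cv2.minEnclosingCircle(Q[:,:2].astype(np.float32));print(nm,"ctr",np.round(c,4),"diam %.4f top %.4f (%.3f)"%(2*r,t,top),st[i])
E
python3 - <<'E'
from h import *
p,d,C,o=wrist();cv2.imwrite("pics/w2.png",p[:,:,::-1]);print(o["eef_pos"],o["time_s"]);caps(p,d,C)
E
```

```text
[0.39823164 0.25234675 0.34630712] 2.4833
red ctr [0.579  0.2365] diam 0.0320 top 0.1480 (0.146) [280   0  36  16 431]
green ctr [0.5047 0.2458] diam 0.0341 top 0.1385 (0.136) [273  68  32  36 884]
blue ctr [0.5668 0.4164] diam 0.0379 top 0.1373 (0.141) [  93    0   47   44 1532]
blue ctr [0.4159 0.2601] diam 0.0365 top 0.1433 (0.141) [258 157  33  34 878]
```

View pics/w2.png

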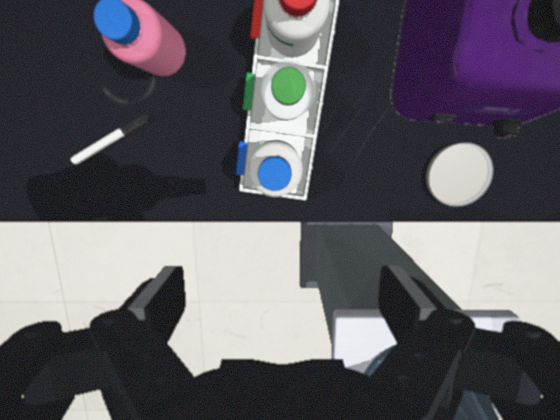

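The wrist view shows the caps at blue (274,173), green (289,86) and red (298,0), with the pink decoy off to the left. The blue cap measures (0.416, 0.260), and its diameter and height check out. I descend on it with the target TCP z at 0.118.

Emit:
drive_tool(
  plan=[
    [[0.045, -0.02, 0.1, 0], [0.045, -0.02, 0.2, 0], [0.045, -0.02, 0.3, 0], [0.045, -0.02, 0.4, 0], [0.045, -0.02, 0.48, 0], [0.045, -0.02, 0.53, 0], [0.045, -0.02, 0.57, 0], [0.045, -0.02, 0.57, 0], [0.045, -0.02, 0.57, 0]],
  ],
)

```text
time_s: 3.28
eef_pos: [0.4161, 0.2599, 0.1189]
eef_rot: [0.0, 1.0, -0.001, -0.001]
wrist_force: [-0.1, -0.3, -0.4]
opening: 1.003
grasp_force: 0.0
```

Emit:
drive_tool(
  plan=[
    [[0, 0, 0, 0], [0, 0, 0, 0], [0, 0, 0, 0], [0, 0, 0, 0], [0, 0, 0, 0], [0, 0, 0, 0], [0, 0, 0, 0], [0, 0, 0, 0]],
  ],
  jaw=1,
)

```text
time_s: 3.95
eef_pos: [0.4171, 0.2616, 0.1208]
eef_rot: [0.0, 1.0, 0.001, 0.001]
wrist_force: [-0.1, -2.3, 6.0]
opening: 0.417
grasp_force: 59.5
```

Emit:
drive_tool(
  plan=[
    [[0, 0, -0.02, 0], [0, 0, -0.07, 0], [0, 0, -0.14, 0], [0, 0, -0.21, 0], [0, 0, -0.28, 0], [0, 0, -0.35, 0], [0, 0, -0.42, 0], [0, 0, -0.49, 0], [0, 0, -0.55, 0], [0, 0, -0.58, 0], [0, 0, -0.58, 0]],
  ],
)

```text
time_s: 4.87
eef_pos: [0.417, 0.2623, 0.3546]
eef_rot: [-0.001, 1.0, 0.0, 0.003]
wrist_force: [-0.2, 0.4, -3.8]
opening: 0.417
grasp_force: 59.8
```

Blue is held, with about 0.4 kg of load reading. I traverse to the far orange pocket.

Emit:
drive_tool(
  plan=[
    [[0.01, 0.03, 0, 0], [0.03, 0.09, 0, 0], [0.05, 0.16, 0, 0], [0.07, 0.24, 0, 0], [0.1, 0.32, 0, 0], [0.13, 0.4, 0, 0], [0.15, 0.48, 0, 0], [0.18, 0.56, 0, 0], [0.2, 0.62, 0, 0], [0.21, 0.67, 0, 0], [0.22, 0.7, 0, 0]],
  ],
)

```text
time_s: 5.78
eef_pos: [0.5035, -0.0201, 0.3488]
eef_rot: [-0.0, 1.0, -0.001, -0.002]
wrist_force: [0.9, -0.3, -2.1]
opening: 0.406
grasp_force: 60.0
```

Emit:
drive_tool(
  plan=[
    [[0.01, 0.03, 0, 0], [0.03, 0.09, 0, 0], [0.05, 0.16, 0, 0], [0.08, 0.24, 0, 0], [0.11, 0.32, 0, 0], [0.14, 0.4, 0, 0], [0.16, 0.47, 0, 0], [0.18, 0.53, 0, 0], [0.19, 0.57, 0, 0], [0.19, 0.583, 0, 0], [0.19, 0.583, 0, 0], [0.19, 0.583, 0, 0]],
  ],
)

```text
time_s: 6.78
eef_pos: [0.5801, -0.2502, 0.3505]
eef_rot: [-0.001, 1.0, 0.001, -0.001]
wrist_force: [-0.1, 0.7, -3.2]
opening: 0.415
grasp_force: 60.0
```

```bash
python3 - <<'E'
from h import *
p,d,C,o=wrist();cv2.imwrite("pics/w3.png",p[:,:,::-1]);print(o["eef_pos"],o["eef_rot"],o["time_s"])
s,_=ctrl.camera("side");cv2.imwrite("pics/s3.png",s[:,:,::-1])
c,_=ctrl.camera("scene");cv2.imwrite("pics/c3.png",np.hstack([c[100:320,180:460],s[20:240,220:500]])[:,:,::-1])
E
```

```text
[ 0.5801481  -0.25019596  0.35048187] [-7.76363857e-04  9.99999362e-01  5.74721290e-04 -5.85555553e-04] 6.7833
```

View pics/c3.png

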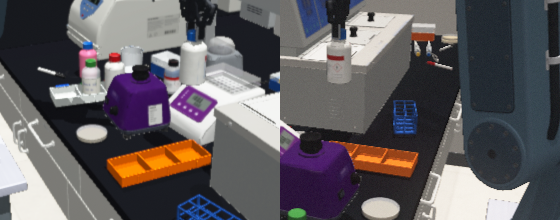

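Bottle hangs upright above the far pocket (wrist-held at ~(195,60) in the scene crop). Lowering.

Emit:
drive_tool(
  plan=[
    [[0, 0.005, 0.03, 0], [0, 0.005, 0.1, 0], [0, 0.005, 0.18, 0], [0, 0.005, 0.26, 0], [0, 0.005, 0.34, 0], [0, 0.005, 0.41, 0], [0, 0.005, 0.47, 0], [0, 0.005, 0.52, 0], [0, 0.005, 0.55, 0], [0, 0.005, 0.565, 0], [0, 0.005, 0.572, 0], [0, 0.005, 0.575, 0]],
  ],
)

```text
time_s: 7.93
eef_pos: [0.5808, -0.2534, 0.1218]
eef_rot: [0.0, 1.0, 0.0, 0.0]
wrist_force: [-0.1, -0.3, -2.1]
opening: 0.411
grasp_force: 60.0
```

Emit:
drive_tool(
  plan=[
    [[0, 0, 0.003, 0], [0, 0, 0.004, 0], [0, 0, 0.004, 0]],
  ],
)

```text
time_s: 8.18
eef_pos: [0.581, -0.2538, 0.1209]
eef_rot: [0.001, 1.0, 0.0, 0.001]
wrist_force: [0.1, -0.0, -2.1]
opening: 0.412
grasp_force: 60.1
```

Emit:
drive_tool(
  plan=[
    [[0, 0, 0.003, 0], [0, 0, 0.006, 0], [0, 0, 0.006, 0], [0, 0, 0.006, 0]],
  ],
)

```text
time_s: 8.52
eef_pos: [0.5819, -0.2542, 0.1208]
eef_rot: [0.001, 1.0, 0.0, 0.002]
wrist_force: [-3.0, 1.5, 10.8]
opening: 0.412
grasp_force: 60.9
```

Floor contact at +11 N. Release and rise.

Emit:
drive_tool(
  plan=[
    [[0, 0, -0.003, 0], [0, 0, -0.003, 0], [0, 0, -0.003, 0], [0, 0, -0.003, 0], [0, 0, -0.003, 0], [0, 0, -0.003, 0]],
  ],
  jaw=0,
)

```text
time_s: 9.02
eef_pos: [0.5802, -0.2533, 0.1182]
eef_rot: [-0.0, 1.0, 0.0, -0.0]
wrist_force: [-0.6, 0.3, -1.0]
opening: 1.0
grasp_force: 0.0
```

Emit:
drive_tool(
  plan=[
    [[0, 0, -0.03, 0], [0, 0, -0.1, 0], [0, 0, -0.18, 0], [0, 0, -0.27, 0], [0, 0, -0.36, 0], [0, 0, -0.45, 0], [0, 0, -0.52, 0], [0, 0, -0.57, 0], [0, 0, -0.57, 0]],
  ],
)

```text
time_s: 9.77
eef_pos: [0.582, -0.2544, 0.354]
eef_rot: [0.003, 1.0, 0.0, 0.004]
wrist_force: [0.1, -0.7, 1.0]
opening: 1.001
grasp_force: 0.0
```

```bash
python3 - <<'E'
from h import *
p,d,C,o=wrist();print(o["eef_pos"],o["time_s"]);caps(p,d,C)
s,ds=ctrl.camera("side");c,dc=ctrl.camera("scene")
print("side");caps(s,ds,cloud("side",ds));print("scene");caps(c,dc,cloud("scene",dc))
cv2.imwrite("pics/c4.png",np.hstack([c[100:320,180:460],s[100:320,150:430]])[:,:,::-1])
E
```

```text
[ 0.58199757 -0.25436375  0.35402497] 9.7667
blue ctr [ 0.581  -0.2555] diam 0.0366 top 0.1434 (0.141) [266 175  32  33 824]
side
red ctr [0.5916 0.238 ] diam 0.0419 top 0.1474 (0.146) [189 214  21  20 332]
green ctr [0.5075 0.2473] diam 0.0389 top 0.1375 (0.136) [228 228  18  18 272]
blue ctr [0.7041 0.5903] diam 0.0240 top 0.2302 (0.141) [   0  273   35  107 1618]
blue ctr [0.568  0.4179] diam 0.0397 top 0.1366 (0.141) [155 273  23  23 433]
scene
blue ctr [0.6969 0.5985] diam 0.0232 top 0.2232 (0.141) [261  99  21  19 157]
blue ctr [ 0.5772 -0.2589] diam 0.0404 top 0.1417 (0.141) [364 213  14  12 152]
```

View pics/c4.png

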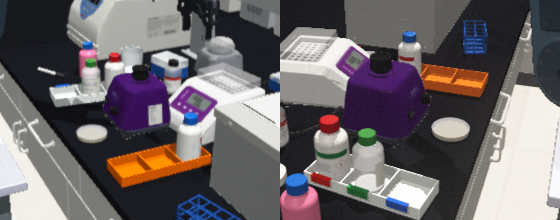

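Blue stands in the far orange pocket (cap at ~(190,118) in the scene crop). On to green at (0.506, 0.2465).

Emit:
drive_tool(
  plan=[
    [[-0.01, -0.05, 0, 0], [-0.02, -0.14, 0, 0], [-0.04, -0.24, 0, 0], [-0.05, -0.34, 0, 0], [-0.07, -0.44, 0, 0], [-0.08, -0.54, 0, 0], [-0.1, -0.64, 0, 0], [-0.11, -0.74, 0, 0], [-0.13, -0.84, 0, 0], [-0.14, -0.94, 0, 0], [-0.15, -1.0, 0, 0]],
  ],
)

```text
time_s: 10.83
eef_pos: [0.5182, 0.1501, 0.3446]
eef_rot: [-0.0, 1.0, 0.001, -0.002]
wrist_force: [0.2, -0.2, -0.1]
opening: 1.002
grasp_force: 0.0
```

Emit:
drive_tool(
  plan=[
    [[-0.02, -0.09, 0, 0], [-0.03, -0.17, 0, 0], [-0.035, -0.22, 0, 0], [-0.035, -0.25, 0, 0], [-0.035, -0.25, 0.08, 0], [-0.035, -0.25, 0.17, 0], [-0.035, -0.25, 0.25, 0], [-0.035, -0.25, 0.3, 0], [-0.035, -0.25, 0.3, 0], [-0.035, -0.25, 0.3, 0]],
  ],
)

```text
time_s: 11.67
eef_pos: [0.5051, 0.2458, 0.2248]
eef_rot: [0.001, 1.0, -0.0, -0.002]
wrist_force: [0.4, -0.4, 0.5]
opening: 0.998
grasp_force: 0.0
```

Emit:
drive_tool(
  plan=[
    [[0.002, -0.002, 0.06, 0], [0.002, -0.002, 0.13, 0], [0.002, -0.002, 0.19, 0], [0.002, -0.002, 0.24, 0], [0.002, -0.002, 0.265, 0], [0.002, -0.002, 0.275, 0], [0.002, -0.002, 0.275, 0]],
  ],
)

```text
time_s: 12.25
eef_pos: [0.5075, 0.2474, 0.1172]
eef_rot: [-0.0, 1.0, 0.0, 0.0]
wrist_force: [-0.5, 0.7, 0.6]
opening: 1.001
grasp_force: 0.0
```

Emit:
drive_tool(
  plan=[
    [[0, 0, 0, 0], [0, 0, 0, 0], [0, 0, 0, 0], [0, 0, 0, 0], [0, 0, 0, 0], [0, 0, 0, 0], [0, 0, 0, 0]],
  ],
  jaw=1,
)

```text
time_s: 12.83
eef_pos: [0.5078, 0.2475, 0.1179]
eef_rot: [-0.0, 1.0, 0.0, 0.001]
wrist_force: [0.1, -0.9, 6.6]
opening: 0.404
grasp_force: 59.7
```

Emit:
drive_tool(
  plan=[
    [[0, 0, -0.02, 0], [0, 0, -0.07, 0], [0, 0, -0.14, 0], [0, 0, -0.21, 0], [0, 0, -0.28, 0], [0, 0, -0.35, 0], [0, 0, -0.42, 0], [0, 0, -0.49, 0], [0, 0, -0.55, 0], [0, 0, -0.58, 0], [0, 0, -0.58, 0]],
  ],
)

```text
time_s: 13.75
eef_pos: [0.5078, 0.2478, 0.3518]
eef_rot: [-0.001, 1.0, 0.0, 0.003]
wrist_force: [0.7, 0.3, -2.8]
opening: 0.405
grasp_force: 60.1
```

Emit:
drive_tool(
  plan=[
    [[0, 0.03, 0, 0], [0, 0.09, 0, 0], [0, 0.16, 0, 0], [0, 0.24, 0, 0], [0, 0.32, 0, 0], [0, 0.4, 0, 0], [-0.01, 0.48, 0, 0], [-0.01, 0.55, 0, 0], [-0.02, 0.61, 0, 0], [-0.02, 0.65, 0, 0], [-0.02, 0.66, 0, 0]],
  ],
)

```text
time_s: 14.67
eef_pos: [0.4975, -0.0194, 0.3457]
eef_rot: [-0.0, 1.0, -0.001, -0.002]
wrist_force: [-1.0, 0.1, -3.0]
opening: 0.406
grasp_force: 60.3
```

Emit:
drive_tool(
  plan=[
    [[0, 0.03, 0, 0], [0, 0.09, 0, 0], [0, 0.16, 0, 0], [-0.01, 0.24, 0, 0], [-0.01, 0.32, 0, 0], [-0.01, 0.4, 0, 0], [-0.015, 0.47, 0, 0], [-0.015, 0.53, 0, 0], [-0.015, 0.57, 0, 0], [-0.015, 0.585, 0, 0], [-0.015, 0.585, 0, 0], [-0.015, 0.585, 0, 0]],
  ],
)

```text
time_s: 15.67
eef_pos: [0.4932, -0.2496, 0.348]
eef_rot: [-0.001, 1.0, 0.001, -0.0]
wrist_force: [-0.7, 0.8, -3.9]
opening: 0.399
grasp_force: 60.4
```

Emit:
drive_tool(
  plan=[
    [[0, 0.002, 0.03, 0], [0, 0.002, 0.1, 0], [0, 0.002, 0.18, 0], [0, 0.002, 0.26, 0], [0, 0.002, 0.34, 0], [0, 0.002, 0.41, 0], [0, 0.002, 0.47, 0], [0, 0.002, 0.52, 0], [0, 0.002, 0.55, 0], [0, 0.002, 0.565, 0], [0, 0.002, 0.574, 0], [0, 0.002, 0.577, 0]],
  ],
)

```text
time_s: 16.67
eef_pos: [0.4936, -0.2512, 0.1181]
eef_rot: [0.0, 1.0, 0.001, 0.0]
wrist_force: [-0.5, -0.1, -2.9]
opening: 0.398
grasp_force: 60.4
```

Emit:
drive_tool(
  plan=[
    [[0, 0, 0.003, 0], [0, 0, 0.006, 0], [0, 0, 0.006, 0]],
  ],
)

```text
time_s: 16.92
eef_pos: [0.4946, -0.252, 0.1179]
eef_rot: [0.001, 1.0, 0.0, 0.002]
wrist_force: [-1.6, 2.1, 5.8]
opening: 0.398
grasp_force: 61.2
```

Floor contact. Release, rise and look.

Emit:
drive_tool(
  plan=[
    [[0, 0, -0.002, 0], [0, 0, -0.002, 0], [0, 0, -0.002, 0], [0, 0, -0.002, 0], [0, 0, -0.002, 0], [0, 0, -0.002, 0]],
  ],
  jaw=0,
)

```text
time_s: 17.42
eef_pos: [0.4931, -0.2515, 0.1161]
eef_rot: [0.0, 1.0, 0.0, 0.0]
wrist_force: [-1.0, 1.0, -0.1]
opening: 1.002
grasp_force: 0.0
```

Emit:
drive_tool(
  plan=[
    [[0, 0, -0.03, 0], [0, 0, -0.1, 0], [0, 0, -0.18, 0], [0, 0, -0.27, 0], [0, 0, -0.36, 0], [0, 0, -0.45, 0], [0, 0, -0.53, 0], [0, 0, -0.58, 0], [0, 0, -0.58, 0], [0, 0, -0.58, 0]],
  ],
)

```text
time_s: 18.25
eef_pos: [0.4936, -0.2517, 0.3503]
eef_rot: [0.001, 1.0, 0.0, 0.001]
wrist_force: [0.8, 0.0, -0.1]
opening: 0.999
grasp_force: 0.0
```

```bash
python3 - <<'E'
from h import *
p,d,C,o=wrist();print(o["eef_pos"],o["time_s"]);caps(p,d,C)
s,ds=ctrl.camera("side");print("side");caps(s,ds,cloud("side",ds))
E
```

```text
[ 0.49355834 -0.25168128  0.35033923] 18.25
green ctr [ 0.4928 -0.2542] diam 0.0344 top 0.1384 (0.136) [269 175  30  30 685]
blue ctr [ 0.5796 -0.2556] diam 0.0360 top 0.1434 (0.141) [268  90  34  36 973]
side
red ctr [0.5919 0.2387] diam 0.0410 top 0.1476 (0.146) [189 214  21  20 331]
blue ctr [0.7038 0.5939] diam 0.0351 top 0.2326 (0.141) [   0  273   35  107 1618]
blue ctr [0.5679 0.4183] diam 0.0380 top 0.1370 (0.141) [155 273  23  23 432]
```

Green and blue stand correctly at (0.493, -0.254) and (0.580, -0.256). Now red.

Emit:
drive_tool(
  plan=[
    [[0.01, -0.05, 0, 0], [0.03, -0.14, 0, 0], [0.05, -0.24, 0, 0], [0.07, -0.34, 0, 0], [0.09, -0.44, 0, 0], [0.11, -0.54, 0, 0], [0.13, -0.64, 0, 0], [0.15, -0.74, 0, 0], [0.17, -0.84, 0, 0], [0.19, -0.94, 0, 0], [0.2, -1.0, 0, 0]],
  ],
)

```text
time_s: 19.27
eef_pos: [0.572, 0.1525, 0.3459]
eef_rot: [-0.0, 1.0, 0.002, -0.002]
wrist_force: [-0.7, -1.1, 0.3]
opening: 1.0
grasp_force: 0.0
```

Emit:
drive_tool(
  plan=[
    [[0.02, -0.09, 0, 0], [0.04, -0.17, 0, 0], [0.048, -0.21, 0, 0], [0.048, -0.225, 0, 0], [0.048, -0.225, 0.08, 0], [0.048, -0.225, 0.17, 0], [0.048, -0.225, 0.25, 0], [0.048, -0.225, 0.3, 0], [0.048, -0.225, 0.3, 0], [0.048, -0.225, 0.3, 0]],
  ],
)

```text
time_s: 20.1
eef_pos: [0.591, 0.2373, 0.2266]
eef_rot: [0.001, 1.0, -0.0, -0.002]
wrist_force: [0.2, 0.5, -0.2]
opening: 0.996
grasp_force: 0.0
```

```bash
python3 - <<'E'
from h import *
p,d,C,o=wrist();print(o["eef_pos"],o["time_s"]);caps(p,d,C)
E
```

```text
[0.59104748 0.23732528 0.22661674] 20.1
red ctr [0.5913 0.2365] diam 0.0386 top 0.1483 (0.146) [ 257  192   52   55 2244]
blue ctr [0.5674 0.4164] diam 0.0383 top 0.1371 (0.141) [  26  220   62   50 2367]
```

Emit:
drive_tool(
  plan=[
    [[0.002, 0, 0.06, 0], [0.002, 0, 0.13, 0], [0.002, 0, 0.19, 0], [0.002, 0, 0.23, 0], [0.002, 0, 0.25, 0], [0.002, 0, 0.256, 0], [0.002, 0, 0.256, 0]],
  ],
)

```text
time_s: 20.73
eef_pos: [0.5939, 0.2386, 0.1271]
eef_rot: [-0.0, 1.0, 0.0, 0.001]
wrist_force: [-0.8, -0.4, -0.9]
opening: 1.002
grasp_force: 0.0
```

Emit:
drive_tool(
  plan=[
    [[0, 0, 0, 0], [0, 0, 0, 0], [0, 0, 0, 0], [0, 0, 0, 0], [0, 0, 0, 0], [0, 0, 0, 0], [0, 0, 0, 0]],
  ],
  jaw=1,
)

```text
time_s: 21.32
eef_pos: [0.5938, 0.2386, 0.1273]
eef_rot: [-0.0, 1.0, 0.0, 0.001]
wrist_force: [0.1, -2.6, 5.9]
opening: 0.439
grasp_force: 60.4
```

Emit:
drive_tool(
  plan=[
    [[0, 0, -0.02, 0], [0, 0, -0.07, 0], [0, 0, -0.14, 0], [0, 0, -0.21, 0], [0, 0, -0.28, 0], [0, 0, -0.35, 0], [0, 0, -0.42, 0], [0, 0, -0.49, 0], [0, 0, -0.55, 0], [0, 0, -0.58, 0], [0, 0, -0.58, 0]],
  ],
)

```text
time_s: 22.23
eef_pos: [0.5938, 0.239, 0.3612]
eef_rot: [-0.001, 1.0, 0.0, 0.003]
wrist_force: [1.1, -0.4, -3.0]
opening: 0.431
grasp_force: 60.8
```

Emit:
drive_tool(
  plan=[
    [[-0.01, 0.03, 0, 0], [-0.03, 0.09, 0, 0], [-0.06, 0.16, 0, 0], [-0.09, 0.24, 0, 0], [-0.12, 0.32, 0, 0], [-0.15, 0.4, 0, 0], [-0.18, 0.47, 0, 0], [-0.21, 0.54, 0, 0], [-0.23, 0.6, 0, 0], [-0.245, 0.64, 0, 0], [-0.25, 0.65, 0, 0]],
  ],
)

```text
time_s: 23.15
eef_pos: [0.4908, -0.0239, 0.355]
eef_rot: [0.0, 1.0, -0.001, -0.002]
wrist_force: [0.0, 0.6, -3.4]
opening: 0.432
grasp_force: 61.0
```

Emit:
drive_tool(
  plan=[
    [[-0.01, 0.03, 0, 0], [-0.03, 0.09, 0, 0], [-0.06, 0.16, 0, 0], [-0.09, 0.24, 0, 0], [-0.12, 0.32, 0, 0], [-0.15, 0.4, 0, 0], [-0.18, 0.47, 0, 0], [-0.2, 0.52, 0, 0], [-0.22, 0.56, 0, 0], [-0.22, 0.57, 0, 0], [-0.22, 0.57, 0, 0], [-0.22, 0.57, 0, 0]],
  ],
)

```text
time_s: 24.15
eef_pos: [0.405, -0.2486, 0.3564]
eef_rot: [-0.001, 1.0, 0.0, -0.001]
wrist_force: [-0.2, -0.1, -3.2]
opening: 0.43
grasp_force: 61.3
```

Emit:
drive_tool(
  plan=[
    [[-0.002, 0.002, 0.03, 0], [-0.002, 0.002, 0.1, 0], [-0.002, 0.002, 0.18, 0], [-0.002, 0.002, 0.26, 0], [-0.002, 0.002, 0.34, 0], [-0.002, 0.002, 0.41, 0], [-0.002, 0.002, 0.47, 0], [-0.002, 0.002, 0.52, 0], [-0.002, 0.002, 0.55, 0], [-0.002, 0.002, 0.565, 0], [-0.002, 0.002, 0.574, 0], [-0.002, 0.002, 0.577, 0]],
  ],
)

```text
time_s: 25.15
eef_pos: [0.4048, -0.2493, 0.1271]
eef_rot: [-0.0, 1.0, 0.001, 0.0]
wrist_force: [-1.5, 3.3, 4.2]
opening: 0.431
grasp_force: 62.0
```

Emit:
drive_tool(
  plan=[
    [[0, 0, 0.003, 0], [0, 0, 0.006, 0], [0, 0, 0.006, 0]],
  ],
)

```text
time_s: 25.4
eef_pos: [0.4054, -0.25, 0.127]
eef_rot: [0.0, 1.0, 0.001, 0.001]
wrist_force: [-4.7, 6.5, 12.8]
opening: 0.433
grasp_force: 63.1
```

Emit:
drive_tool(
  plan=[
    [[0, 0, -0.005, 0], [0, 0, -0.005, 0], [0, 0, -0.005, 0], [0, 0, -0.005, 0], [0, 0, -0.005, 0], [0, 0, -0.005, 0]],
  ],
  jaw=0,
)

```text
time_s: 25.9
eef_pos: [0.4043, -0.2503, 0.1265]
eef_rot: [0.0, 1.0, 0.0, 0.0]
wrist_force: [0.1, 0.2, 0.5]
opening: 1.002
grasp_force: 0.0
```

Emit:
drive_tool(
  plan=[
    [[0, 0, -0.03, 0], [0, 0, -0.1, 0], [0, 0, -0.18, 0], [0, 0, -0.27, 0], [0, 0, -0.36, 0], [0, 0, -0.45, 0], [0, 0, -0.53, 0], [0, 0, -0.58, 0], [0, 0, -0.58, 0], [0, 0, -0.58, 0]],
  ],
)

```text
time_s: 26.73
eef_pos: [0.4047, -0.2507, 0.3595]
eef_rot: [0.001, 1.0, 0.0, 0.001]
wrist_force: [1.4, -0.5, -0.6]
opening: 1.001
grasp_force: 0.0
```

```bash
python3 - <<'E'
from h import *
p,d,C,o=wrist();print(o["eef_pos"],o["time_s"]);caps(p,d,C)
s,_=ctrl.camera("side");c,_=ctrl.camera("scene")
cv2.imwrite("pics/c5.png",np.hstack([c[100:320,180:460],s[100:320,150:430]])[:,:,::-1])
E
```

```text
[ 0.40469364 -0.25065558  0.35953991] 26.7333
red ctr [ 0.4025 -0.2527] diam 0.0389 top 0.1484 (0.146) [267 173  33  35 904]
green ctr [ 0.4918 -0.2547] diam 0.0330 top 0.1385 (0.136) [270  92  30  32 746]
blue ctr [ 0.5794 -0.2557] diam 0.0366 top 0.1434 (0.141) [ 269    0   36   39 1172]
```

View pics/c5.png

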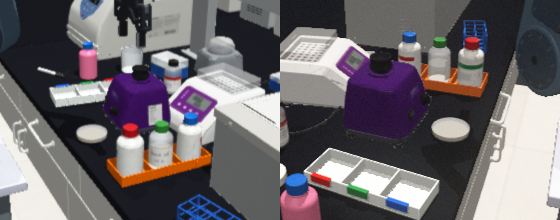

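The scene crop shows red (130,131), green (160,127) and blue (190,119) standing upright in the near, middle and far orange pockets. Their cap heights match bottles standing on the pocket floors, and the gripper is clear.

```bash
python3 -c "
from bench import ctrl
print(ctrl.hand_in())"
```

```text
the job is handed in; nothing more can be done
None
```

The job is handed in at about 27 s: the three bottles stand upright in the orange rack in reversed order, red nearest the robot, green in the middle and blue farthest, with the gripper clear of everything.

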